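# Make up the cruet caddy for the table

## Robot

A 7-joint arm with a two-finger parallel gripper is mounted at the origin on a cart in front of the work surface, level with it; the furniture and walls round the work are solid. World frame = base frame: x ahead of the robot, y to its left, z up, the work surface at z = 0. Lengths are in m, angles in rad, forces in N, time in s.
With the tool pointing down it reaches from about 0.4 to 0.85 m from the base axis. Payload 10.4 kg.
Tool frame: the origin (TCP) lies between the finger pads; the fingertips stand ahead of it and the grasp point (between the pads) lies 5 mm behind it (manip.tip_extent is the z of the fingertips in the tool frame, in m); z points along the fingers, y is the line along which they close (so a half turn about z gives the same grasp; the last joint's range is limited). The gripper opens to 85 mm and grips with 20 to 120 N. Pads are 22 mm wide; open, the fingers measure 114 mm over their backs; the gripper's body (76 mm by 85 mm) begins 54 mm behind the grasp point. The pads swing forward as they close: fully open they stand 13 mm farther back than shut.
Start: joints at [1.268, 0.332, -0.065, 1.46, 0.022, 1.35, -0.088], TCP at [0.173, -0.601, 0.245] pointing down, gripper open.
Joint ranges: [-2.6, 2.6], [-0.5, 2.12], [-1.47, 1.34], [0.16, 2.42], [-1.27, 4.41], [0.06, 2.06], [-2.6, 2.6]. Speed limits (rad/s): [2.22, 2.22, 2.79, 2.79, 3.14, 3.14, 3.14].

## Interface

Orientations are given as a unit quaternion [x, y, z, w].
In Python, from workcell import status, viewer, manip gives the robot as it stands.
- The arm moves only by the tool play_rows, never from a script. Its argument "plan" is one flat list of numbers, 7 for each row, row after row: the turn, a rotation vector about the tool's x, y, z in degrees, then the shift along the tool's x, y, z in m, then the opening, from 0 (shut) to 1 (fully open). In form: [ax, ay, az, dx, dy, dz, grip, ax, ay, az, dx, dy, dz, grip, ...]. A call has 1 to 20 rows; each row is the pose to reach, as a shift and turn from the pose commanded when the call began, along the tool's axes at that moment; what a row does not reach only later rows make up. A row lasts 1/8 s, in which the tool goes at most 62.5 mm and 10.7 degrees, less where a joint would pass 70% of its speed; a pose out of reach is approached as far as the arm can. A call with a gripper value outside its range is refused whole. The fingers move at their own pace and stop on an object; "squeeze" is the grip in N (left out, the last holds). Time passes only in rows, so rows that repeat a pose let the fingers close. It gives the time, the measured TCP pose, the force, the opening and the grip force at its end, in the units of the state.
- status.get_obs(): the state, without advancing time (a new reading comes with each control period).
- viewer.camera(name): name is "scene" or "top"; returns the picture (400x640x3 uint8, red, green, blue); there is no depth.
- viewer.camera_model(name): a dict with "fx", "fy", "cx", "cy" (pixels), "R" (3x3) and "t" (3): a world point X has camera coordinates R X + t. Camera axes: x right, y down, z forward; pixel columns grow to the right and rows downward; lengths in m; the calibration is good to about 2 mm. A picture is of the moment at which its call begins. camera_model takes no time and is no camera call.
- manip.hand_in(): hands the job in; it is judged then, once.
The state is a dict: "clock": time; "joint_pos": joint angles; "joint_velocities": joint speeds; "tau": joint torques, N m; "position": TCP position; "ee_rot": TCP orientation; "ft_force": force on the tool from outside, world axes, zero at the start; "torque": the same for the moment, N m; "grip_width": opening from 0.0 (shut) to 1.0 (fully open); "grasp_force": force on a finger pad.
Only numpy, scipy, OpenCV 4.12 (cv2) and the standard library are available. Lean on these libraries where they do the work, as an engineer would, in place of code of your own. Each camera call takes 0.05 s, during which the arm holds its last target. There are 200 camera calls.

## Task

Make up the white wooden cruet caddy for the table, one thing to a compartment: the pepper mill goes in the back row between the two glass cruets with the salt shaker straight in front of it, the red-capped spice jar goes straight in front of the amber cruet and the black-capped spice jar straight in front of the green cruet. Stand each one upright on the caddy's floor, setting it down rather than dropping it, and leave the cruets, the yoghurt pot and the lime where they are.

Things in the scene. Friction and masses are not known exactly. Their poses are not given: they have to be found in the camera images.
- caddy: white-painted wooden caddy with a bare wood floor, fixed, 161 (x) x 238 (y) mm; origin: centre of its underside on the worktop; +x to its back, +y to its left, yaw 0.22 to 0.5. Six compartments 70 x 70 mm, centres at x = -37.5 (front row, nearer the robot) and +37.5 mm (back), y = 75, 0, -75. Floor 10 mm up; tops: partitions 35, front and back 42, ends 62 mm
- cruet_amber: amber-brown glass cruet with a cork-coloured pourer, 56 mm diameter, 100 mm tall, loose, standing at the start in the back left or back right compartment of the caddy (which one varies). Origin: centre of its underside; z up along its axis
- cruet_green: green glass cruet with a steel pourer, same shape: 56 mm diameter, 100 mm tall, loose, standing in the other back corner compartment. Origin: centre of its underside; z up along its axis
- mill: turned wooden pepper mill, 170 mm tall, standing loose on the worktop; base 58 mm diameter; round head 49 mm diameter from 123 to 159 mm up, widest about 140 mm up, with a small 12 mm metal knob on top. About 0.18 kg. Origin: centre of its underside; z up along its axis. Wall cabinets hang above x = 0.54 m at heights over 0.46 m: keep the wrist short of them
- salt: salt shaker: pale grey-white body 44 mm diameter up to 66 mm, grey domed cap 34 to 40 mm diameter, 90 mm tall in all, standing loose on the worktop. About 0.1 kg. Origin: centre of its underside; z up along its axis
- jar_red: spice jar with a red screw cap and a brown and cream label, 45 mm diameter, 106 mm tall (cap from 85 mm up), standing loose on the worktop. About 0.11 kg. Origin: centre of its underside; z up along its axis
- jar_black: spice jar with a black screw cap (a green disc on its top) and a green label, 44 mm diameter, 105 mm tall (cap from 85 mm up), standing loose on the worktop. About 0.11 kg. Origin: centre of its underside; z up along its axis
- yoghurt: white yoghurt pot with red fruit on it, 72 mm diameter, 71 mm tall, a loose bystander. Origin: centre of its underside
- lime: green lime, 53 x 46 x 48 mm, a loose bystander. Origin: at its underside as it lies
Not all that is in view belongs to the job. Several things have the shape of the mill; the one meant has the colours described above.

How it is judged:
By the outcome, as a careful person would: the job done as asked, in the order asked, and still so for the second after the job is handed in, with the robot touching nothing.
It also fails if it takes over 109 s, if anything falls off the work surface, if the arm or the gripper's body presses on something with over 40 N, if the wrist force passes 120 N, or if a joint passes its speed limit or range.

## Working session

There is one attempt and no reset: what is moved stays moved. The work goes in short steps, Python scripts to look and compute and a tool call to move; the robot and the scene stay as the last step left them, time stands still between calls to the robot, and variables do not carry over. Pictures are saved under pics/ and viewed, at most 14 in all, crops included, and the job is handed in when it is done.

Besides the shell and the picture viewer there is one more tool, called as name(argument=value, ...) on one line, values as JSON. play_rows: Moves the arm, as the interface text tells. Its arguments: {"type":"object","properties":{"plan":{"type":"array","items":{"type":"number"}},"squeeze":{"type":"number"}},"required":["plan"]}

```bash
mkdir -p pics; ls; python3 - <<'E'
from workcell import status, viewer, manip
import cv2, numpy as np
print(status.get_obs(), manip.tip_extent)
for n in ("scene","top"):
    im=viewer.camera(n); cv2.imwrite(f"pics/{n}0.png",im[:,:,::-1]); m=viewer.camera_model(n)
    R=np.array(m["R"]);t=np.array(m["t"]);print(n,m, -R.T@t)
E
```

```text
pics
{'clock': 0.0, 'joint_pos': array([ 1.26842465,  0.3328751 , -0.06470337,  1.46093623,  0.02158559,
        1.3499163 , -0.08849701]), 'joint_velocities': array([-2.29320415e-04, -1.93185180e-03,  3.85904513e-04, -7.98739668e-04,
        5.63120942e-05,  3.27483476e-04, -8.24834345e-04]), 'tau': array([ 1.40216689e-04, -6.25445437e+01,  4.91598272e-02, -3.91605520e+01,
        1.60926796e-02,  9.84263315e-03,  4.67597408e-05]), 'position': array([ 0.17248744, -0.60035288,  0.24451634]), 'ee_rot': array([ 9.90229998e-01,  1.39441859e-01, -1.26214889e-04, -7.08896470e-04]), 'ft_force': array([ 0.37180319,  0.26432739, -0.4247459 ]), 'torque': array([0.01284004, 0.02390569, 0.01340918]), 'grasp_force': 0.0, 'grip_width': 0.996856464991878} 0.014
scene {'fx': 433.59728970334686, 'fy': 433.59728970334686, 'cx': 313.4295311845091, 'cy': 199.690144391509, 'R': array([[-0.53884656, -0.84208172, -0.02329718],
       [-0.38565952,  0.27118131, -0.88188856],
       [ 0.74894   , -0.46621784, -0.47088195]]), 't': array([0.23062692, 0.20803285, 0.83580161])} [-0.42146289  0.52745771  0.58239864]
top {'fx': 388.31156650714746, 'fy': 388.31156650714746, 'cx': 322.3855788272974, 'cy': 204.39299250191718, 'R': array([[ 0.01947649, -0.9997893 ,  0.00648277],
       [-0.98465507, -0.02030554, -0.17332653],
       [ 0.17342164, -0.0030075 , -0.98484308]]), 't': array([-0.02939671,  0.43736831,  1.19694542])} [ 0.22365323 -0.0169097   1.25480152]
```

View pics/scene0.png

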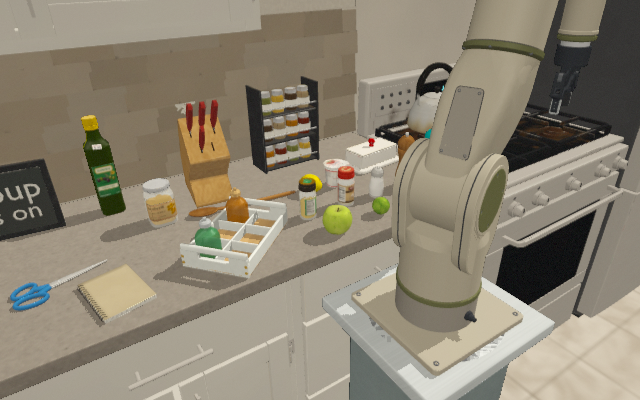

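View pics/top0.png

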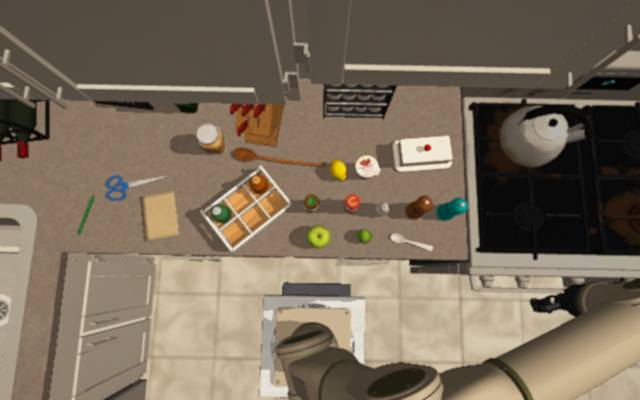

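The top view shows the caddy at about (245,207). The green cruet is back-left at (220,213) and the amber one back-right at (259,182). Black jar (311,203), red jar (352,202), salt (383,208), brown mill (418,206), teal decoy mill (455,208). I'll crop it larger to read off the details.

```bash
python3 - <<'E'
import cv2
im=cv2.imread("pics/top0.png")
a=cv2.resize(im[160:260,195:295],None,fx=6,fy=6,interpolation=cv2.INTER_CUBIC)
cv2.imwrite("pics/c1.png",a)
b=cv2.resize(im[180:250,295:475],None,fx=4.4,fy=4.4,interpolation=cv2.INTER_CUBIC)
cv2.imwrite("pics/c2.png",b)
E
```

```text
(no output)
```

View pics/c1.png

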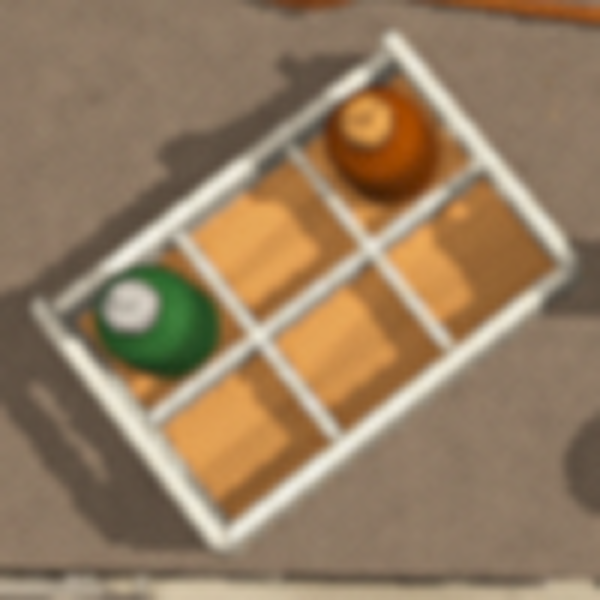

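View pics/c2.png

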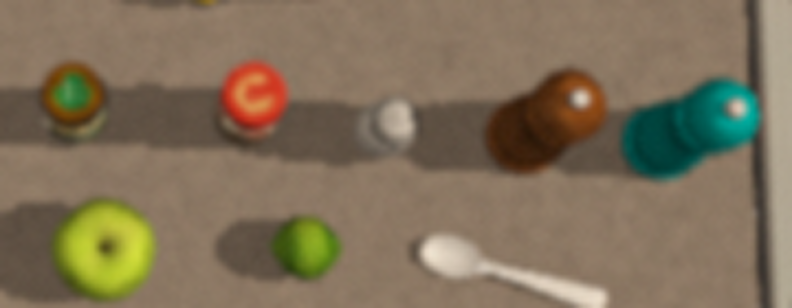

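The crops show the caddy's end-wall corners at crop (395,35), (572,262), (222,545) and (40,305), and the partition crossings at (372,247) and (260,338). The mill knob is at (579,97), and the cap centres are red (254,94), black (73,91) and salt (396,120).

```bash
cat > h.py <<'E'
import numpy as np
from scipy.spatial.transform import Rotation as Rn
from workcell import status, viewer, manip
def ray(n,u,v,z):
    m=viewer.camera_model(n);R=np.array(m["R"]);t=np.array(m["t"])
    c=-R.T@t; d=R.T@np.array([(u-m["cx"])/m["fx"],(v-m["cy"])/m["fy"],1])
    return c+d*(z-c[2])/d[2]
def proj(n,X):
    m=viewer.camera_model(n);p=np.array(m["R"])@X+m["t"]
    return np.array([m["cx"]+m["fx"]*p[0]/p[2],m["cy"]+m["fy"]*p[1]/p[2]])
E
python3 - <<'E'
from h import *
c1=lambda u,v:(195+(u+.5)/6-.5,160+(v+.5)/6-.5)
c2=lambda u,v:(295+(u+.5)/4.4-.5,180+(v+.5)/4.4-.5)
np.set_printoptions(precision=4,suppress=True)
C=[ray("top",*c1(*p),.062)[:2] for p in [(395,35),(572,262),(222,545),(40,305)]]
print(C,np.mean(C,0))
for a,b in((0,1),(1,2),(3,2),(0,3)): d=C[a]-C[b];print(np.linalg.norm(d),np.arctan2(d[1],d[0]))
P=[ray("top",*c1(*p),.035)[:2] for p in [(372,247),(260,338)]];d=P[1]-P[0];print(np.mean(P,0),np.linalg.norm(d),np.arctan2(-d[0],d[1]))
for n,u,v,z in[("mill",579,97,.168),("red",254,94,.106),("black",73,91,.105),("salt",396,120,.08),("lime",306,246,.03),("apple",104,247,.04),("teal",736,107,.168)]:
    X=ray("top",*c2(u,v),z);print(n,X,proj("scene",X),proj("scene",[X[0],X[1],0]))
for n,u,v,z in[("amber",367,118,.11),("green",130,305,.11)]:print(n,ray("top",*c1(u,v),z))
E
```

```text
[array([0.5551, 0.1784]), array([0.4352, 0.0808]), array([0.2854, 0.2536]), array([0.407, 0.355])] [0.4207 0.217 ]
0.1546369265335066 0.6833479712475086
0.22872406668676157 -0.8568229757067066
0.15826560728848804 0.6954421485448632
0.23055573238185106 -0.8727591433508212
[0.4209 0.2179] 0.07562317701408366 0.7234143793661028
mill [ 0.429  -0.3159  0.168 ] [405.9924 132.0076] [401.6798 185.3604]
red [ 0.4382 -0.1104  0.106 ] [345.0317 168.2965] [344.6149 202.9329]
black [0.438  0.0135 0.105 ] [305.9283 180.1995] [307.165  215.7187]
salt [ 0.4267 -0.2118  0.08  ] [376.5794 169.5695] [375.3269 194.867 ]
lime [ 0.3422 -0.1546  0.03  ] [379.6839 202.5897] [379.1402 212.4086]
apple [ 0.3376 -0.0096  0.04  ] [335.9799 215.8143] [335.9609 229.5288]
teal [ 0.4246 -0.4176  0.168 ] [432.8452 125.5302] [427.0981 177.5209]
amber [0.4983 0.1826 0.11  ]
green [0.4005 0.2955 0.11  ]
```

```bash
python3 - <<'E'
import cv2
im=cv2.imread("pics/scene0.png")
cv2.imwrite("pics/c3.png",cv2.resize(im[120:280,180:430],None,fx=3.2,fy=3.2,interpolation=cv2.INTER_CUBIC))
E
```

```text
(no output)
```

View pics/c3.png

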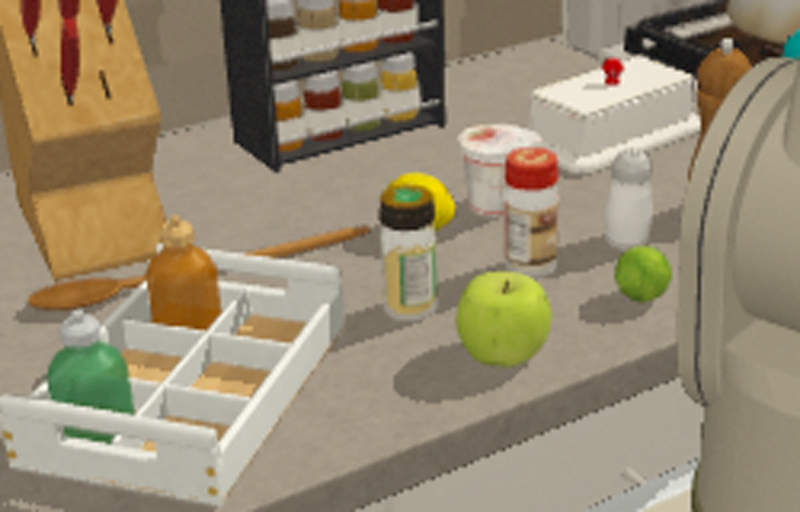

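The caddy's yaw measures about 0.70 rad, consistently on all four edges and the partitions, which is outside the stated 0.22–0.5. I'll trust the image and check it against the scene view. The scene crop also confirms that everything is upright, and the top-view positions project correctly there: red cap at (346,169), black at (307,181), mill knob at (407,134).

I can use one tool heading of 40° throughout, with the fingers closing along the caddy's y. First I move above the mill.

```bash
cat >> h.py <<'E'
np.set_printoptions(precision=4,suppress=True)
def go(x,y,z,th=40.1):
    "shift and turn (tool axes) from now to a tool-down pose with tool x at heading th deg"
    o=status.get_obs();A=Rn.from_quat(o["ee_rot"]);h=np.radians(th)/2
    T=Rn.from_quat([np.cos(h),np.sin(h),0,0])
    print((A.inv()*T).as_rotvec(degrees=True).round(2),A.inv().apply(np.array([x,y,z])-o["position"]).round(4))
E
python3 - <<'E'
from h import *
go(.429,-.316,.245)
c=np.array([.4208,.2175]);R=np.array([[np.cos(.7),-np.sin(.7)],[np.sin(.7),np.cos(.7)]])
for p in [(-.0805,-.119,.062),(-.0805,.119,.062),(.0805,-.119,.062),(-.0805,-.119,0),(0,.0375,.035),(0,-.0375,.035)]:
    q=c+R@p[:2];u=proj("scene",[*q,p[2]]);print(u,(u-[180,120])*3.2)
for p in [(.0375,0),(-.0375,0),(-.0375,-.075),(-.0375,.075)]:print(c+R@p)
E
```

```text
[ -0.07  -0.01 -24.07] [ 0.3251 -0.2025 -0.0002]
[286.3715 201.8562] [340.3888 261.9399]
[246.2581 254.6904] [212.0258 431.0093]
[229.0634 194.422 ] [157.0028 238.1505]
[287.6276 222.8276] [344.4084 329.0485]
[230.649  239.0659] [162.0768 381.011 ]
[244.6131 222.8125] [206.7619 329.0001]
[0.4495 0.2417]
[0.3921 0.1933]
[0.4404 0.136 ]
[0.3438 0.2507]
```

play_rows(plan=[0,0,-12,0.16,-0.1,0,1,0,0,-24,0.325,-0.203,0,1,0,0,-24,0.325,-0.203,0,1,0,0,-24,0.325,-0.203,0,1,0,0,-24,0.325,-0.203,0,1,0,0,-24,0.325,-0.203,0,1,0,0,-24,0.325,-0.203,0,1,0,0,-24,0.325,-0.203,0,1,0,0,-24,0.325,-0.203,0,1,0,0,-24,0.325,-0.203,0,1,0,0,-24,0.325,-0.203,0,1,0,0,-24,0.325,-0.203,0,1], squeeze=40)

```text
clock: 1.6
position: [0.4287, -0.3161, 0.2453]
ee_rot: [0.94, 0.342, -0.0, 0.0]
ft_force: [-0.1, -0.2, 0.5]
grip_width: 0.998
grasp_force: 0.0
```

The projected caddy corners match the scene view, so yaw 0.70 holds. Now I descend on the mill and grip its head.

play_rows(plan=[0,0,0,0,0,0.04,1,0,0,0,0,0,0.08,1,0,0,0,0,0,0.109,1,0,0,0,0,0,0.109,1,0,0,0,0,0,0.109,0,0,0,0,0,0,0.109,0,0,0,0,0,0,0.109,0,0,0,0,0,0,0.109,0,0,0,0,0,0,0.109,0,0,0,0,0,0,0.109,0,0,0,0,0,0,0.109,0,0,0,0,0,0,0.109,0], squeeze=40)

```text
clock: 3.1
position: [0.4297, -0.3164, 0.1381]
ee_rot: [0.94, 0.342, 0.001, 0.001]
ft_force: [-1.2, 0.0, 6.6]
grip_width: 0.55
grasp_force: 40.5
```

The width is a little under 49 mm and the tool is being pushed up, so the pads are above the head's widest point. I'll regrip 7 mm lower.

play_rows(plan=[0,0,0,0,0,0,0.8,0,0,0,0,0,0,0.8,0,0,0,0,0,0.007,0.8,0,0,0,0,0,0.007,0.8,0,0,0,0,0,0.007,0,0,0,0,0,0,0.007,0,0,0,0,0,0,0.007,0,0,0,0,0,0,0.007,0,0,0,0,0,0,0.007,0,0,0,0,0,0,0.007,0], squeeze=40)

```text
clock: 4.35
position: [0.4291, -0.316, 0.1295]
ee_rot: [0.94, 0.342, 0.0, 0.0]
ft_force: [0.2, -0.0, 3.2]
grip_width: 0.554
grasp_force: 41.6
```

play_rows(plan=[0,0,0,0,0,-0.015,0,0,0,0,0,0,-0.03,0,0,0,0,0,0,-0.05,0,0,0,0,0,0,-0.08,0,0,0,0,0,0,-0.11,0,0,0,0,0,0,-0.14,0,0,0,0,0,0,-0.14,0,0,0,0,0,0,-0.14,0])

```text
clock: 5.35
position: [0.4286, -0.3156, 0.2688]
ee_rot: [0.94, 0.342, -0.0, -0.0]
ft_force: [0.2, -0.6, -1.9]
grip_width: 0.553
grasp_force: 41.6
```

```bash
python3 - <<'E'
from h import *
import cv2
go(.4495,.2417,.270)
for n in("scene","top"): cv2.imwrite(f"pics/{n}1.png",viewer.camera(n)[:,:,::-1])
a=cv2.imread("pics/scene1.png")[80:280,160:480];cv2.imwrite("pics/s1.png",cv2.resize(a,None,fx=2.5,fy=2.5))
E
```

```text
[-0.04  0.02 -0.07] [ 0.3745 -0.4133 -0.001 ]
```

View pics/s1.png

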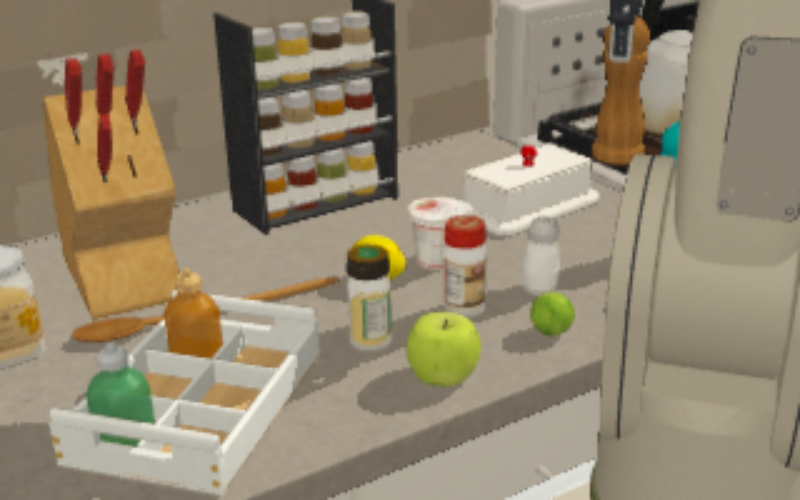

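The mill is held upright and clear of the worktop. I'll carry it over to the back centre compartment.

play_rows(plan=[0,0,0,0.011,-0.012,0,0,0,0,0,0.034,-0.037,0,0,0,0,0,0.064,-0.07,0,0,0,0,0,0.094,-0.103,0,0,0,0,0,0.124,-0.136,0,0,0,0,0,0.154,-0.169,0,0,0,0,0,0.184,-0.203,0,0,0,0,0,0.214,-0.236,0,0,0,0,0,0.244,-0.269,0,0,0,0,0,0.274,-0.302,0,0,0,0,0,0.304,-0.335,0,0,0,0,0,0.33,-0.364,0,0,0,0,0,0.352,-0.388,0,0,0,0,0,0.367,-0.405,0,0,0,0,0,0.3745,-0.413,0,0,0,0,0,0.3745,-0.413,0,0,0,0,0,0.3745,-0.413,0,0,0,0,0,0.3745,-0.413,0,0])

```text
clock: 7.7
position: [0.4503, 0.2403, 0.2693]
ee_rot: [0.94, 0.342, 0.0, 0.0]
ft_force: [-0.7, -0.1, -1.3]
grip_width: 0.554
grasp_force: 41.6
```

```bash
python3 - <<'E'
from h import *
import cv2
go(.4495,.2417,.142)
for n in("scene","top"): cv2.imwrite(f"pics/{n}2.png",viewer.camera(n)[:,:,::-1])
a=cv2.imread("pics/scene2.png")[80:300,160:340];b=cv2.imread("pics/top2.png")[150:270,190:290]
a=cv2.resize(a,(450,550),interpolation=cv2.INTER_CUBIC);b=cv2.resize(b,(340,408),interpolation=cv2.INTER_CUBIC)
cv2.imwrite("pics/s2.png",np.hstack([a,np.vstack([b,np.zeros((142,340,3),np.uint8)])]))
E
```

```text
[ 0.04  0.01 -0.15] [ 0.0003 -0.0016  0.1273]
```

View pics/s2.png

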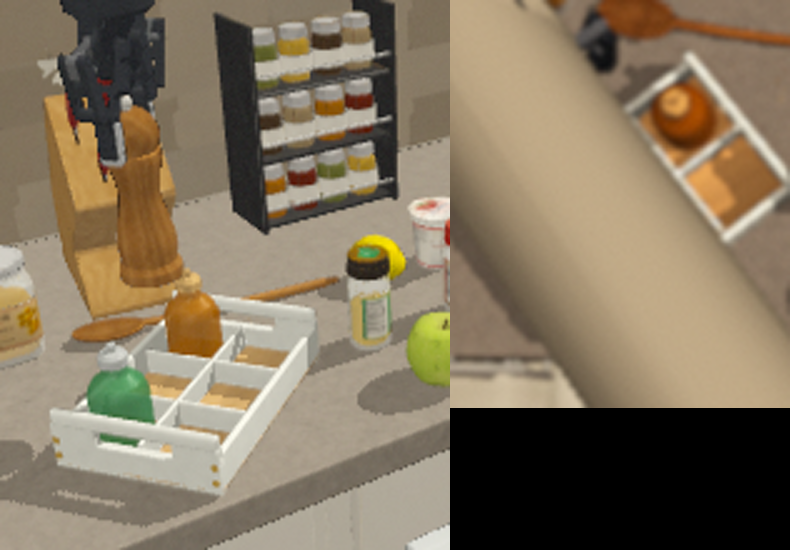

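The mill hangs above the back centre compartment. It might lean slightly (head at crop (138,130), base at (152,270)), so I'll compare that with the projected vertical.

```bash
python3 - <<'E'
from h import *
for z in(.145,.275,.305):
    print(z,(proj("scene",[.450,.2405,z])-[160,80])*2.5)
E
```

```text
0.145 [145.7287 268.4575]
0.275 [126.568  132.9791]
0.305 [121.783   99.1464]
```

```bash
python3 - <<'E'
from h import *
import cv2
im=cv2.imread("pics/scene2.png");h=cv2.cvtColor(im,cv2.COLOR_BGR2HSV)
for r in range(132,198,4):
    s=h[r,195:245];ok=[195+i for i,p in enumerate(s) if p[0]<16 and p[1]>115]
    z=None
    print(r,ok[0] if ok else 0,ok[-1] if ok else 0,len(ok))
for z in(.135,.2,.25): print(z,proj("scene",[.450,.2405,z]))
E
```

```text
132 209 223 4
136 211 221 8
140 210 224 8
144 199 224 5
148 201 222 17
152 206 221 12
156 207 220 10
160 207 225 8
164 209 223 8
168 207 228 7
172 207 222 11
176 208 230 12
180 208 227 11
184 208 228 12
188 216 231 3
192 210 228 16
196 0 0 0
0.135 [218.8421 191.276 ]
0.2 [215.1674 165.2936]
0.25 [212.1784 144.1595]
```

The mill is vertical within the measuring noise. I'll lower it.

play_rows(plan=[0,0,0,0,-0.001,0.02,0,0,0,0,0,-0.001,0.045,0,0,0,0,0,-0.001,0.07,0,0,0,0,0,-0.001,0.095,0,0,0,0,0,-0.001,0.11,0,0,0,0,0,-0.001,0.12,0,0,0,0,0,-0.001,0.124,0,0,0,0,0,-0.001,0.124,0])

```text
clock: 8.8
position: [0.4496, 0.2421, 0.1456]
ee_rot: [0.94, 0.342, 0.0, 0.0]
ft_force: [-0.3, -0.1, -1.4]
grip_width: 0.553
grasp_force: 41.6
```

Free of contact so far. I'll continue in small steps to the floor.

play_rows(plan=[0,0,0,0,0,0.002,0,0,0,0,0,0,0.004,0,0,0,0,0,0,0.0055,0,0,0,0,0,0,0.0065,0,0,0,0,0,0,0.0065,0])

```text
clock: 9.43
position: [0.4499, 0.2424, 0.1395]
ee_rot: [0.94, 0.342, 0.001, 0.0]
ft_force: [-0.4, -0.8, 4.6]
grip_width: 0.552
grasp_force: 42.1
```

On the floor. I'll release and rise.

play_rows(plan=[0,0,0,0,0,0,0.6,0,0,0,0,0,0,0.7,0,0,0,0,0,0,0.85,0,0,0,0,0,0,0.85,0,0,0,0,0,-0.03,0.9,0,0,0,0,0,-0.07,1,0,0,0,0,0,-0.11,1,0,0,0,0,0,-0.11,1,0,0,0,0,0,-0.11,1])

```text
clock: 10.55
position: [0.4492, 0.2417, 0.2482]
ee_rot: [0.94, 0.342, -0.0, 0.0]
ft_force: [0.4, 0.1, -0.4]
grip_width: 1.0
grasp_force: 0.0
```

```bash
python3 - <<'E'
from h import *
go(.427,-.212,.25)
E
```

```text
[ 0.01  0.04 -0.08] [-0.3088  0.3332 -0.0016]
```

play_rows(plan=[0,0,0,-0.02,0.022,0,1,0,0,0,-0.06,0.065,0,1,0,0,0,-0.1,0.108,0,1,0,0,0,-0.14,0.151,0,1,0,0,0,-0.18,0.194,0,1,0,0,0,-0.22,0.237,0,1,0,0,0,-0.26,0.28,0,1,0,0,0,-0.29,0.313,0,1,0,0,0,-0.309,0.333,0,1,0,0,0,-0.309,0.333,0,1,0,0,0,-0.309,0.333,0,1])

```text
clock: 11.92
position: [0.4268, -0.2107, 0.2479]
ee_rot: [0.939, 0.343, -0.0, -0.001]
ft_force: [-0.2, 0.5, 0.5]
grip_width: 0.997
grasp_force: 0.0
```

```bash
python3 - <<'E'
from h import *
import cv2
go(.427,-.212,.05)
for n in("scene","top"): cv2.imwrite(f"pics/{n}3.png",viewer.camera(n)[:,:,::-1])
a=cv2.imread("pics/scene3.png")[80:300,160:400];b=cv2.imread("pics/top3.png")[150:270,190:300]
a=cv2.resize(a,(480,440),interpolation=cv2.INTER_CUBIC);b=cv2.resize(b,(316,345),interpolation=cv2.INTER_CUBIC)
cv2.imwrite("pics/s3.png",np.hstack([a,np.vstack([b,np.zeros((95,316,3),np.uint8)])]))
E
```

```text
[-0.09  0.01 -0.02] [-0.0006  0.0014  0.1979]
```

View pics/s3.png

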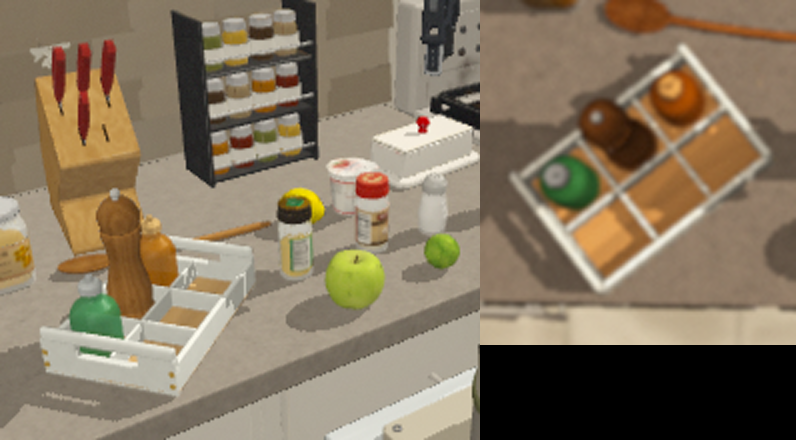

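The mill stands upright in the back centre compartment at crop (620,135), between the cruets. Salt is next.

play_rows(plan=[0,0,0,0,0.001,0.04,1,0,0,0,0,0.001,0.09,1,0,0,0,0,0.001,0.14,1,0,0,0,0,0.001,0.18,1,0,0,0,0,0.001,0.202,1,0,0,0,0,0.001,0.202,1,0,0,0,0,0.001,0.202,0,0,0,0,0,0.001,0.202,0,0,0,0,0,0.001,0.202,0,0,0,0,0,0.001,0.202,0,0,0,0,0,0.001,0.202,0,0,0,0,0,0.001,0.202,0,0,0,0,0,0.001,0.202,0], squeeze=30)

```text
clock: 13.65
position: [0.4283, -0.2127, 0.0481]
ee_rot: [0.94, 0.342, 0.0, 0.001]
ft_force: [-2.7, 1.4, 9.4]
grip_width: 0.456
grasp_force: 29.4
```

The width is a bit small and there's an upward push, so the pads are near the shoulder. I'll regrip about 5 mm lower, which still keeps the tips above the partitions when placing.

play_rows(plan=[0,0,0,0,0,0,0.8,0,0,0,0,0,0,0.8,0,0,0,0,0,0.005,0.7,0,0,0,0,0,0.005,0.6,0,0,0,0,0,0.005,0.6,0,0,0,0,0,0.005,0,0,0,0,0,0,0.005,0,0,0,0,0,0,0.005,0,0,0,0,0,0,0.005,0,0,0,0,0,0,0.005,0])

```text
clock: 14.9
position: [0.4278, -0.2125, 0.0421]
ee_rot: [0.94, 0.342, 0.0, 0.0]
ft_force: [-1.2, 0.1, 5.6]
grip_width: 0.473
grasp_force: 30.1
```

play_rows(plan=[0,0,0,0,0,-0.01,0,0,0,0,0,0,-0.03,0,0,0,0,0,0,-0.06,0,0,0,0,0,0,-0.09,0,0,0,0,0,0,-0.12,0,0,0,0,0,0,-0.145,0,0,0,0,0,0,-0.145,0,0,0,0,0,0,-0.145,0])

```text
clock: 15.9
position: [0.4272, -0.2123, 0.1862]
ee_rot: [0.94, 0.342, -0.0, -0.0]
ft_force: [0.1, 1.2, -1.5]
grip_width: 0.475
grasp_force: 30.4
```

```bash
python3 - <<'E'
from h import *
go(.389,.1907,.187)
E
```

```text
[-0.03  0.02 -0.07] [ 0.23   -0.3332 -0.0007]
```

play_rows(plan=[0,0,0,0.009,-0.013,0,0,0,0,0,0.025,-0.037,0,0,0,0,0,0.048,-0.07,0,0,0,0,0,0.071,-0.103,0,0,0,0,0,0.094,-0.136,0,0,0,0,0,0.117,-0.169,0,0,0,0,0,0.14,-0.203,0,0,0,0,0,0.163,-0.236,0,0,0,0,0,0.186,-0.269,0,0,0,0,0,0.207,-0.3,0,0,0,0,0,0.222,-0.322,0,0,0,0,0,0.23,-0.333,0,0,0,0,0,0.23,-0.333,0,0,0,0,0,0.23,-0.333,0,0])

```text
clock: 17.65
position: [0.3891, 0.19, 0.1864]
ee_rot: [0.94, 0.342, -0.0, 0.0]
ft_force: [0.4, -0.0, -1.0]
grip_width: 0.47
grasp_force: 30.5
```

```bash
python3 - <<'E'
from h import *
import cv2
go(.389,.1907,.052)
a=viewer.camera("scene")[:,:,::-1][100:260,160:340]
cv2.imwrite("pics/s4.png",cv2.resize(a,None,fx=3,fy=3,interpolation=cv2.INTER_CUBIC))
for z in(.144,.2): print((proj("scene",[*status.get_obs()["position"][:2],z])-[160,100])*3)
E
```

```text
[ 0.    0.05 -0.08] [ 0.0005 -0.0006  0.1344]
[269.6623 275.4664]
[262.5448 206.8056]
```

View pics/s4.png

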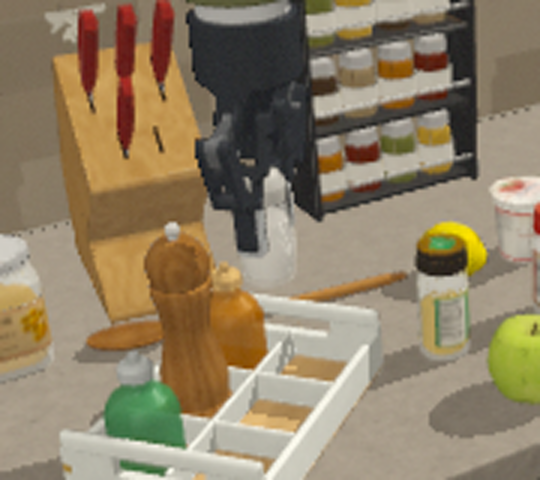

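The salt is held upright, with its base at crop (270,272) as predicted. I'll lower it.

play_rows(plan=[0,0,0,0,0,0.02,0,0,0,0,0,0,0.045,0,0,0,0,0,0,0.07,0,0,0,0,0,0,0.095,0,0,0,0,0,0,0.115,0,0,0,0,0,0,0.126,0,0,0,0,0,0,0.13,0,0,0,0,0,0,0.132,0,0,0,0,0,0,0.134,0,0,0,0,0,0,0.134,0])

```text
clock: 18.95
position: [0.3897, 0.1904, 0.053]
ee_rot: [0.94, 0.342, 0.0, 0.0]
ft_force: [-0.5, -0.7, -0.7]
grip_width: 0.473
grasp_force: 30.5
```

play_rows(plan=[0,0,0,0,0,0.001,0,0,0,0,0,0,0.002,0,0,0,0,0,0,0.002,0])

```text
clock: 19.32
position: [0.3903, 0.1909, 0.0519]
ee_rot: [0.94, 0.342, 0.001, 0.0]
ft_force: [-4.1, -2.4, 18.3]
grip_width: 0.472
grasp_force: 32.6
```

play_rows(plan=[0,0,0,0,0,-0.001,0,0,0,0,0,0,-0.001,0.52,0,0,0,0,0,-0.001,0.6,0,0,0,0,0,-0.001,0.65,0,0,0,0,0,-0.001,0.65,0,0,0,0,0,-0.02,0.65,0,0,0,0,0,-0.06,0.65,0,0,0,0,0,-0.1,0.7,0,0,0,0,0,-0.15,1,0,0,0,0,0,-0.18,1,0,0,0,0,0,-0.18,1])

```text
clock: 20.7
position: [0.3906, 0.1909, 0.2327]
ee_rot: [0.94, 0.342, 0.002, 0.001]
ft_force: [0.6, 0.1, 0.0]
grip_width: 0.997
grasp_force: 0.0
```

```bash
python3 - <<'E'
from h import *
go(.438,-.1105,.232)
E
```

```text
[ 0.16 -0.18 -0.09] [-0.1575  0.2613  0.0009]
```

play_rows(plan=[0,0,0,-0.015,0.025,0,1,0,0,0,-0.04,0.067,0,1,0,0,0,-0.066,0.11,0,1,0,0,0,-0.092,0.153,0,1,0,0,0,-0.118,0.196,0,1,0,0,0,-0.142,0.236,0,1,0,0,0,-0.1575,0.261,0,1,0,0,0,-0.1575,0.261,0,1,0,0,0,-0.1575,0.261,0,1])

```text
clock: 21.82
position: [0.4365, -0.1098, 0.2299]
ee_rot: [0.939, 0.343, -0.0, -0.001]
ft_force: [0.1, 0.1, 0.7]
grip_width: 1.001
grasp_force: 0.0
```

```bash
python3 - <<'E'
from h import *
import cv2
go(.438,-.1105,.062)
a=viewer.camera("scene")[:,:,::-1][80:300,160:400];b=viewer.camera("top")[:,:,::-1][150:270,190:300]
a=cv2.resize(a,(480,440),interpolation=cv2.INTER_CUBIC);b=cv2.resize(b,(316,345),interpolation=cv2.INTER_CUBIC)
cv2.imwrite("pics/s5.png",np.hstack([a,np.vstack([b,np.zeros((95,316,3),np.uint8)])]))
E
```

```text
[-0.08  0.03 -0.03] [0.0008 0.0017 0.1679]
```

View pics/s5.png

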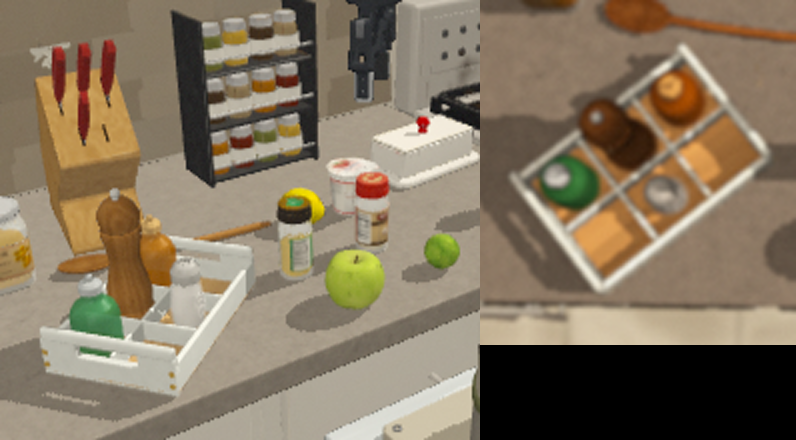

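The salt stands in front of the mill at crop (663,192). Before descending on the red jar I'll check the fingers' clearance to the yoghurt pot.

```bash
python3 - <<'E'
from h import *
y=ray("top",367,166.5,.071)[:2];d=y-[.438,-.1105];c,s=np.cos(.7),np.sin(.7)
print(y,"along x_t,y_t:",d@[c,s],d@[s,-c])
E
```

```text
[ 0.5563 -0.1588] along x_t,y_t: 0.05936024561225407 0.11309842078570645
```

play_rows(plan=[0,0,0,0.001,0.001,0.04,1,0,0,0,0.001,0.001,0.09,1,0,0,0,0.001,0.001,0.13,1,0,0,0,0.001,0.001,0.163,1,0,0,0,0.001,0.001,0.163,1,0,0,0,0.001,0.001,0.163,0.6,0,0,0,0.001,0.001,0.163,0,0,0,0,0.001,0.001,0.163,0,0,0,0,0.001,0.001,0.163,0,0,0,0,0.001,0.001,0.163,0,0,0,0,0.001,0.001,0.163,0,0,0,0,0.001,0.001,0.163,0], squeeze=30)

```text
clock: 23.42
position: [0.4392, -0.111, 0.0692]
ee_rot: [0.94, 0.342, 0.001, 0.001]
ft_force: [-1.5, 1.0, 8.2]
grip_width: 0.514
grasp_force: 29.4
```

play_rows(plan=[0,0,0,0,0,-0.01,0,0,0,0,0,0,-0.03,0,0,0,0,0,0,-0.06,0,0,0,0,0,0,-0.09,0,0,0,0,0,0,-0.12,0,0,0,0,0,0,-0.145,0,0,0,0,0,0,-0.145,0,0,0,0,0,0,-0.145,0])

```text
clock: 24.42
position: [0.4378, -0.1108, 0.2124]
ee_rot: [0.94, 0.342, -0.0, -0.0]
ft_force: [0.1, -1.2, -1.9]
grip_width: 0.508
grasp_force: 30.9
```

```bash
python3 - <<'E'
from h import *
go(.439,.135,.213)
E
```

```text
[-0.01  0.03 -0.07] [ 0.159  -0.1874 -0.0006]
```

play_rows(plan=[0,0,0,0.01,-0.012,0,0,0,0,0,0.03,-0.035,0,0,0,0,0,0.056,-0.066,0,0,0,0,0,0.082,-0.097,0,0,0,0,0,0.108,-0.127,0,0,0,0,0,0.132,-0.156,0,0,0,0,0,0.15,-0.177,0,0,0,0,0,0.159,-0.187,0,0,0,0,0,0.159,-0.187,0,0,0,0,0,0.159,-0.187,0,0,0,0,0,0.159,-0.187,0,0])

```text
clock: 25.8
position: [0.4396, 0.1339, 0.2126]
ee_rot: [0.94, 0.342, -0.0, 0.0]
ft_force: [0.6, 0.5, -0.8]
grip_width: 0.51
grasp_force: 30.8
```

play_rows(plan=[0,0,0,0,0,0.02,0,0,0,0,0,0,0.045,0,0,0,0,0,0,0.07,0,0,0,0,0,0,0.095,0,0,0,0,0,0,0.115,0,0,0,0,0,0,0.126,0,0,0,0,0,0,0.13,0,0,0,0,0,0,0.13,0])

```text
clock: 26.8
position: [0.44, 0.1346, 0.0831]
ee_rot: [0.94, 0.342, 0.0, 0.0]
ft_force: [0.8, 0.4, -0.7]
grip_width: 0.503
grasp_force: 30.8
```

play_rows(plan=[0,0,0,0,0,0.0015,0,0,0,0,0,0,0.003,0,0,0,0,0,0,0.004,0,0,0,0,0,0,0.004,0])

```text
clock: 27.3
position: [0.44, 0.1348, 0.0792]
ee_rot: [0.94, 0.342, 0.0, 0.0]
ft_force: [-1.1, -0.6, 5.3]
grip_width: 0.508
grasp_force: 31.0
```

Contact. I'll release with a modest opening, since the salt and the end wall are close by.

play_rows(plan=[0,0,0,0,0,0,0.55,0,0,0,0,0,0,0.62,0,0,0,0,0,0,0.66,0,0,0,0,0,0,0.66,0,0,0,0,0,-0.02,0.66,0,0,0,0,0,-0.06,0.66,0,0,0,0,0,-0.1,0.8,0,0,0,0,0,-0.15,1,0,0,0,0,0,-0.15,1,0,0,0,0,0,-0.15,1])

```text
clock: 28.55
position: [0.4395, 0.1344, 0.2283]
ee_rot: [0.94, 0.342, -0.0, 0.0]
ft_force: [0.5, 1.4, -0.9]
grip_width: 1.005
grasp_force: 0.0
```

```bash
python3 - <<'E'
from h import *
go(.438,.0130,.23)
E
```

```text
[ 0.02  0.03 -0.08] [-0.0792  0.092  -0.0017]
```

play_rows(plan=[0,0,0,-0.015,0.018,0,1,0,0,0,-0.045,0.052,0,1,0,0,0,-0.07,0.082,0,1,0,0,0,-0.079,0.092,0,1,0,0,0,-0.079,0.092,0,1,0,0,0,-0.079,0.092,0,1])

```text
clock: 29.3
position: [0.4383, 0.0148, 0.2285]
ee_rot: [0.939, 0.343, -0.0, -0.0]
ft_force: [0.3, -0.9, -0.1]
grip_width: 1.002
grasp_force: 0.0
```

```bash
python3 - <<'E'
from h import *
import cv2
go(.438,.0130,.068)
a=viewer.camera("scene")[:,:,::-1][80:300,160:400];b=viewer.camera("top")[:,:,::-1][150:270,190:330]
a=cv2.resize(a,(480,440),interpolation=cv2.INTER_CUBIC);b=cv2.resize(b,(316,271),interpolation=cv2.INTER_CUBIC)
cv2.imwrite("pics/s6.png",np.hstack([a,np.vstack([b,np.zeros((169,316,3),np.uint8)])]))
E
```

```text
[-0.04  0.01  0.04] [-0.0013  0.0013  0.1605]
```

View pics/s6.png

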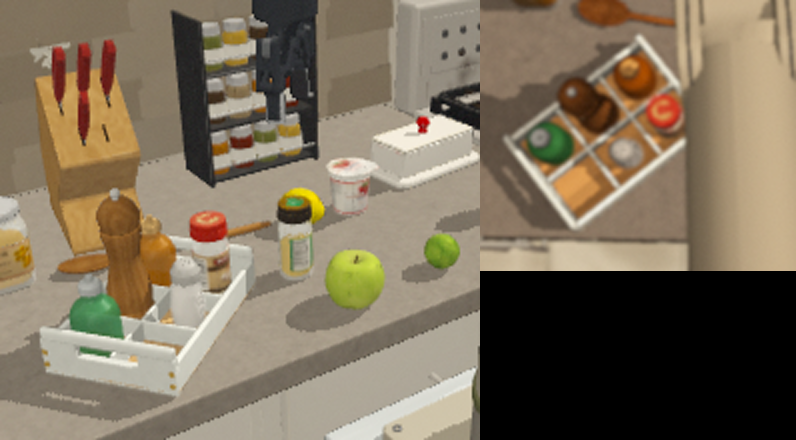

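The red jar stands in front of the amber cruet at crop (663,112), and nothing else has moved. Last is the black jar.

play_rows(plan=[0,0,0,-0.001,0.001,0.04,1,0,0,0,-0.001,0.001,0.09,1,0,0,0,-0.001,0.001,0.13,1,0,0,0,-0.001,0.001,0.16,1,0,0,0,-0.001,0.001,0.16,1,0,0,0,-0.001,0.001,0.16,0.6,0,0,0,-0.001,0.001,0.16,0,0,0,0,-0.001,0.001,0.16,0,0,0,0,-0.001,0.001,0.16,0,0,0,0,-0.001,0.001,0.16,0,0,0,0,-0.001,0.001,0.16,0,0,0,0,-0.001,0.001,0.16,0], squeeze=30)

```text
clock: 30.9
position: [0.4391, 0.0121, 0.0698]
ee_rot: [0.94, 0.342, 0.001, 0.001]
ft_force: [-2.2, 0.5, 7.2]
grip_width: 0.508
grasp_force: 29.5
```

play_rows(plan=[0,0,0,0,0,-0.01,0,0,0,0,0,0,-0.03,0,0,0,0,0,0,-0.06,0,0,0,0,0,0,-0.09,0,0,0,0,0,0,-0.12,0,0,0,0,0,0,-0.145,0,0,0,0,0,0,-0.145,0,0,0,0,0,0,-0.145,0])

```text
clock: 31.9
position: [0.4378, 0.0119, 0.2133]
ee_rot: [0.94, 0.342, -0.0, 0.0]
ft_force: [0.1, -0.3, -1.7]
grip_width: 0.507
grasp_force: 30.9
```

```bash
python3 - <<'E'
from h import *
go(.3438,.2505,.213); go(.400,.100,.213)
E
```

```text
[-0.01  0.04 -0.07] [ 0.0815 -0.2432  0.0003]
[-0.01  0.04 -0.07] [ 0.0277 -0.0918  0.0003]
```

play_rows(plan=[0,0,0,0.004,-0.012,0,0,0,0,0,0.012,-0.035,0,0,0,0,0,0.023,-0.068,0,0,0,0,0,0.034,-0.102,0,0,0,0,0,0.045,-0.136,0,0,0,0,0,0.056,-0.17,0,0,0,0,0,0.068,-0.203,0,0,0,0,0,0.077,-0.23,0,0,0,0,0,0.0815,-0.243,0,0,0,0,0,0.0815,-0.243,0,0,0,0,0,0.0815,-0.243,0,0,0,0,0,0.0815,-0.243,0,0])

```text
clock: 33.4
position: [0.3444, 0.2499, 0.2137]
ee_rot: [0.94, 0.342, -0.0, 0.0]
ft_force: [0.2, -0.2, -1.7]
grip_width: 0.506
grasp_force: 30.9
```

play_rows(plan=[0,0,0,0,0,0.02,0,0,0,0,0,0,0.045,0,0,0,0,0,0,0.07,0,0,0,0,0,0,0.095,0,0,0,0,0,0,0.115,0,0,0,0,0,0,0.126,0,0,0,0,0,0,0.13,0,0,0,0,0,0,0.13,0])

```text
clock: 34.4
position: [0.3446, 0.2505, 0.0841]
ee_rot: [0.94, 0.342, 0.0, 0.0]
ft_force: [0.1, 0.2, -1.0]
grip_width: 0.502
grasp_force: 30.9
```

play_rows(plan=[0,0,0,0,0,0.002,0,0,0,0,0,0,0.0035,0,0,0,0,0,0,0.0045,0,0,0,0,0,0,0.0045,0])

```text
clock: 34.9
position: [0.3447, 0.2507, 0.0798]
ee_rot: [0.94, 0.342, 0.0, 0.0]
ft_force: [-1.5, -1.2, 6.5]
grip_width: 0.509
grasp_force: 30.3
```

play_rows(plan=[0,0,0,0,0,0,0.55,0,0,0,0,0,0,0.62,0,0,0,0,0,0,0.66,0,0,0,0,0,0,0.66,0,0,0,0,0,-0.02,0.66,0,0,0,0,0,-0.06,0.66,0,0,0,0,0,-0.1,0.8,0,0,0,0,0,-0.15,1,0,0,0,0,0,-0.15,1,0,0,0,0,0,-0.15,1])

```text
clock: 36.15
position: [0.3443, 0.25, 0.2289]
ee_rot: [0.94, 0.342, -0.0, 0.001]
ft_force: [0.5, -0.2, -0.2]
grip_width: 0.997
grasp_force: 0.0
```

play_rows(plan=[0,0,0,-0.03,0.04,0,1,0,0,0,-0.07,0.09,0,1,0,0,0,-0.11,0.14,0,1,0,0,0,-0.15,0.2,0,1,0,0,0,-0.17,0.25,0,1,0,0,0,-0.17,0.29,0,1,0,0,0,-0.17,0.29,0,1,0,0,0,-0.17,0.29,0,1])

```text
clock: 37.15
position: [0.4001, -0.0801, 0.2279]
ee_rot: [0.939, 0.343, -0.001, -0.001]
ft_force: [0.9, 0.4, -0.4]
grip_width: 1.005
grasp_force: 0.0
```

```bash
python3 - <<'E'
from h import *
import cv2
print(status.get_obs()["position"])
a=viewer.camera("scene")[:,:,::-1][80:300,160:400];b=viewer.camera("top")[:,:,::-1][150:270,190:300]
a=cv2.resize(a,(480,440),interpolation=cv2.INTER_CUBIC);b=cv2.resize(b,(316,345),interpolation=cv2.INTER_CUBIC)
cv2.imwrite("pics/s7.png",np.hstack([a,np.vstack([b,np.zeros((95,316,3),np.uint8)])]))
E
```

```text
[ 0.4001 -0.0801  0.2279]
```

View pics/s7.png

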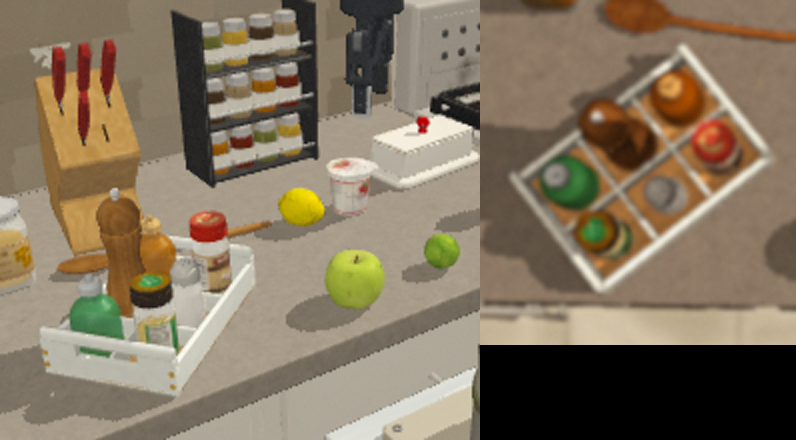

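All four things are upright in the right compartments: mill (620,135), salt (663,192), red jar (715,142) in front of amber, black jar (600,235) in front of green. The yoghurt pot and lime haven't moved, so I'm handing in.

```bash
python3 -c "
from workcell import manip
print(manip.hand_in())"
```

```text
the job is handed in; nothing more can be done
None
```

The caddy is made up as asked and handed in after about 37 s: the last picture shows all four things upright in their compartments, with the cruets, yoghurt pot and lime where they were.

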